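# Set out the troughs of the blood-film staining line

### The job

Set up the blood-film staining line: take the pile of four staining troughs apart from the top and set each one down flat, without dropping it, in the empty bay of the spill tray whose reagent bottle has a cap of the same colour. Keep every trough lid up all the while, and leave the rack of drying blood films where it stands.

Things in the scene. Friction and masses are not known exactly. Their poses are not given: they have to be found in the camera images.
- red_trough (a point): red lidded staining trough: closed plastic box 88 x 54 x 44 mm high, flat lid, white patch, about 140 g, loose, same either way round. The point is its centre, half-way up; x along the length, y across the width, z up out of the lid. The four start in one pile, laid crosswise in turn, each flat on the lid of the one below; grip only the upper half, clear of that lid.
- yellow_trough (a point): yellow lidded staining trough: closed plastic box 88 x 54 x 44 mm high, flat lid, white patch, about 140 g, loose, same either way round. The point is its centre, half-way up; x along the length, y across the width, z up out of the lid. The four start in one pile, laid crosswise in turn, each flat on the lid of the one below; grip only the upper half, clear of that lid.
- blue_trough (a point): blue lidded staining trough: closed plastic box 88 x 54 x 44 mm high, flat lid, white patch, about 140 g, loose, same either way round. The point is its centre, half-way up; x along the length, y across the width, z up out of the lid. The four start in one pile, laid crosswise in turn, each flat on the lid of the one below; grip only the upper half, clear of that lid.
- green_trough (a point): green lidded staining trough: closed plastic box 88 x 54 x 44 mm high, flat lid, white patch, about 140 g, loose, same either way round. The point is its centre, half-way up; x along the length, y across the width, z up out of the lid. The four start in one pile, laid crosswise in turn, each flat on the lid of the one below; grip only the upper half, clear of that lid.
- tray_red: grey fixed spill tray of the red reagent, walls 9 mm high, floor 3 mm. Origin: bay centre at bench level; z up. Bay inside 112 (x) x 82 mm (y), so little finger room beside a trough: hold it by its upper half, fingertips above the walls. At x = +93 mm, past a rib, the fixed amber bottle, 50 mm wide, 107 mm high, red cap. Outside, tray spans x -60 to 130, y -45 to 45 mm.
- tray_yellow: grey fixed spill tray of the yellow reagent, walls 9 mm high, floor 3 mm. Origin: bay centre at bench level; z up. Bay inside 112 (x) x 82 mm (y), so little finger room beside a trough: hold it by its upper half, fingertips above the walls. At x = +93 mm, past a rib, the fixed amber bottle, 50 mm wide, 107 mm high, yellow cap. Outside, tray spans x -60 to 130, y -45 to 45 mm.
- tray_blue: grey fixed spill tray of the blue reagent, walls 9 mm high, floor 3 mm. Origin: bay centre at bench level; z up. Bay inside 112 (x) x 82 mm (y), so little finger room beside a trough: hold it by its upper half, fingertips above the walls. At x = +93 mm, past a rib, the fixed amber bottle, 50 mm wide, 107 mm high, blue cap. Outside, tray spans x -60 to 130, y -45 to 45 mm.
- tray_green: grey fixed spill tray of the green reagent, walls 9 mm high, floor 3 mm. Origin: bay centre at bench level; z up. Bay inside 112 (x) x 82 mm (y), so little finger room beside a trough: hold it by its upper half, fingertips above the walls. At x = +93 mm, past a rib, the fixed amber bottle, 50 mm wide, 107 mm high, green cap. Outside, tray spans x -60 to 130, y -45 to 45 mm.
- film_rack: white rack of drying blood films, loose, about 350 g, standing on the bench: base 60 (x) x 132 (y) x 14 mm, eight glass slides on end in a row along y, 84 mm high in all; origin at the centre of its underside. Not to be moved.

How it is judged (in metres and radians):
At the end, for the whole second after the job is handed in: Each trough lies flat (within 0.08 rad), released and at rest, on the floor of the bay of the tray of its own colour: its centre within 14 mm along and 16 mm across of the bay's centre and 21 to 29 mm above the bench (x of red_trough in the frame of tray_red between -0.014 and 0.014 m and y of red_trough in the frame of tray_red between -0.016 and 0.016 m and z of red_trough in the frame of tray_red between 0.021 and 0.029 m and angle between each of red_trough, yellow_trough, blue_trough, green_trough's own z axis and vertical below 0.08 rad and linear speed of each of trough_red, trough_yellow, trough_blue, trough_green below 0.01 m/s and x of yellow_trough in the frame of tray_yellow between -0.014 and 0.014 m and y of yellow_trough in the frame of tray_yellow between -0.016 and 0.016 m and z of yellow_trough in the frame of tray_yellow between 0.021 and 0.029 m and x of blue_trough in the frame of tray_blue between -0.014 and 0.014 m and y of blue_trough in the frame of tray_blue between -0.016 and 0.016 m and z of blue_trough in the frame of tray_blue between 0.021 and 0.029 m and x of green_trough in the frame of tray_green between -0.014 and 0.014 m and y of green_trough in the frame of tray_green between -0.016 and 0.016 m and z of green_trough in the frame of tray_green between 0.021 and 0.029 m); the robot touches nothing.
It fails at once if the rack of drying blood films is shifted by more than 15 mm (distance of film_rack from where it was at the start of the episode above 0.015 m).
It fails at once if a trough is tipped by more than 0.6 rad (angle between any of red_trough, yellow_trough, blue_trough, green_trough's own z axis and vertical above 0.6 rad).
It fails at once if a trough is dropped: out of the fingers it falls faster than 0.6 m/s (a fall of about 20 mm) ((contact force between the fingers and trough_red below 0.05 N and linear speed of trough_red above 0.6 m/s) or (contact force between the fingers and trough_yellow below 0.05 N and linear speed of trough_yellow above 0.6 m/s) or (contact force between the fingers and trough_blue below 0.05 N and linear speed of trough_blue above 0.6 m/s) or (contact force between the fingers and trough_green below 0.05 N and linear speed of trough_green above 0.6 m/s)).
It also fails if it takes over 125 s, if anything falls off the work surface, if the arm or the gripper's body presses on something with over 40 N, if the wrist force passes 120 N, or if a joint passes its speed limit or range.

### The arm

A 6-joint arm with a two-finger parallel gripper is mounted at the origin on the work surface. World frame = base frame: x ahead of the robot, y to its left, z up, the work surface at z = 0. Lengths are in mm, angles in rad, forces in N, time in s.
With the tool pointing down it reaches from about 300 to 775 mm from the base axis. Payload 14.6 kg.
Tool frame: the origin (TCP) lies on the centre line of the jaws, within the pads' length; the fingertips stand manip.finger_overhang ahead of it and the grasp point (between the pads) lies 11 mm behind it (manip.finger_overhang is the distance from the TCP to the fingertips, in mm); y points along the fingers, x is the direction in which the jaws open and shut, and the axes are right-handed (so a half turn about y gives the same grasp; the last joint's range is limited). The gripper opens to 94 mm and grips with 3 to 60 N. Pads are 16 mm wide; open, the fingers measure 119 mm over their backs; the gripper's body (75 mm by 177 mm) begins 78 mm behind the grasp point.
Start: joints at [1.133, 0.3, 1.521, -0, 1.321, -0.067], TCP at [199.295, 512.612, 213.446] pointing down, gripper open.
Joint ranges: [-3.03, 3.03], [-0.79, 2.21], [0.23, 2.52], [-1.04, 4.18], [0, 3.07], [-2.55, 2.55]. Speed limits (rad/s): [2.22, 2.22, 2.57, 3.14, 3.14, 3.14].

### API

Orientations are given as [roll, pitch, yaw] about the fixed x, y, z axes, in that order (R = Rz(yaw) Ry(pitch) Rx(roll)).
In Python, from cell import monitor, viewer, ticket, manip gives the robot as it stands.
- The arm moves only by the shell command python3 -m jog 'ROWS' [FORCE]. ROWS is JSON, a list of rows, each an object of numbers: "grip": the finger opening in cm, from 0 to 9.4; "dx", "dy", "dz": the shift along the tool's x, y, z in cm; "spin": the turn about the tool's y in degrees. In form: [{"grip": .., "dx": .., "dy": .., "dz": .., "spin": ..}, ...]. A call has 1 to 20 rows; each row is the pose to reach, as a shift and turn from the pose commanded when the call began, along the tool's axes at that moment; what a row does not reach only later rows make up. A row lasts 1/8 s, in which the tool goes at most 62.5 mm and 10.7 degrees, less where a joint would pass 70% of its speed; a pose out of reach is approached as far as the arm can. A call with a gripper value outside its range is refused whole. The fingers move at their own pace and stop on an object; FORCE is the grip in N (left out, the last holds). Time passes only in rows, so rows that repeat a pose let the fingers close. It gives the time, the measured TCP pose, the force and the opening at its end, in the units of the state.
- monitor.read_state(): the state, without advancing time (a new reading comes with each control period).
- viewer.camera(name): name is "scene" or "top" or "wrist"; returns a dict with "color" (420x560x3 uint8, red, green, blue), "vertical_fov" (degrees; the focal length in pixels is half the picture's height over the tangent of half this angle, whatever the lens; pixels are square), "cx", "cy" (the principal point, pixels), "rvec" (rotation vector, rad) and "tvec" (3), from world to camera coordinates, as OpenCV has them. Camera axes: x right, y down, z forward; pixel columns grow to the right and rows downward; lengths in mm; the calibration is good to about 2 mm. The wrist camera is an equidistant fisheye: a pixel r from the principal point sees the ray r / f radians off the axis. A picture is of the moment at which its call begins. There is no depth.
- ticket.sign_off(): hands the job in, once; it reports no verdict.
The state is a dict: "clock": time; "joints": joint angles; "qd": joint speeds; "effort": joint torques, N m; "eef_pos": TCP position; "eef_rot": TCP orientation; "wrist_force": force on the tool from outside, world axes, zero at the start; "moment": the same for the moment, N m; "finger_gap": finger opening in mm.
Only numpy, scipy, OpenCV 4.12 (cv2) and the standard library are available. Lean on these libraries where they do the work, as an engineer would, in place of code of your own. Each camera call takes 0.05 s, during which the arm holds its last target. There are 200 camera calls.

## Working session

There is one attempt and no reset: what is moved stays moved. The work goes in short steps, Python scripts to look and compute and a shell command to move; the robot and the scene stay as the last step left them, time stands still between calls to the robot, and variables do not carry over. Pictures are saved under pics/ and viewed, about 12 in all and at most 16, crops included, and the job is handed in when it is done.

```bash
ls; mkdir -p pics; python3 - <<'E'
from cell import monitor, viewer, manip
import cv2
s=monitor.read_state();print(s); print(manip.finger_overhang)
for n in("scene","top"):
    c=viewer.camera(n);print(n,{k:v for k,v in c.items() if k!="color"})
    cv2.imwrite(f"pics/{n}0.png",c["color"][:,:,::-1])
E
```

```text
pics
{'clock': 0.0, 'joints': array([ 1.13340839e+00,  3.00467983e-01,  1.52155704e+00, -3.87106493e-05,
        1.32068762e+00, -6.66012595e-02]), 'qd': array([ 0.00085386, -0.00131499, -0.00052684,  0.00078482, -0.00046738,
        0.00029157]), 'effort': array([ 1.44872138e-03, -5.31806695e+01, -3.52733874e+01,  7.09446031e-02,
        2.43432366e-02, -8.04072056e-05]), 'eef_pos': array([199.20193097, 512.39938325, 212.89820111]), 'eef_rot': array([-1.57075920e+00,  1.11999828e-03,  1.20001927e+00]), 'wrist_force': array([ 0.40073231, -0.53970597,  0.04946357]), 'moment': array([0.01765513, 0.01957278, 0.06353471]), 'finger_gap': 94.06681711745773}
8.0
scene {'vertical_fov': 49.85328932120852, 'cx': 275.93861156389715, 'cy': 209.81648835116414, 'rvec': array([ 2.20078804,  1.11684292, -0.40738802]), 'tvec': array([-302.00572734, -240.99768456, 1384.15067632])}
top {'vertical_fov': 47.33097907030623, 'cx': 281.2285047021906, 'cy': 201.91115996189268, 'rvec': array([ 2.1176649 , -2.14678343,  0.14992333]), 'tvec': array([   7.59798514,  514.95332341, 1072.67351985])}
```

View pics/scene0.png

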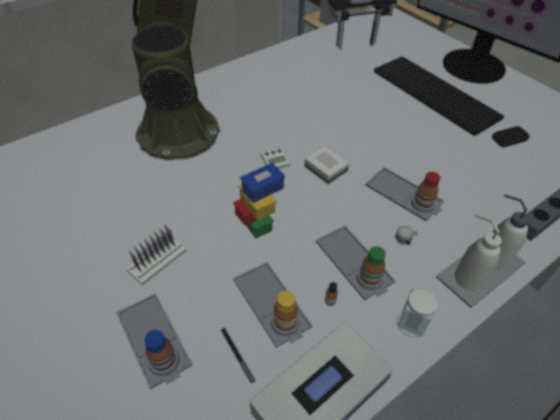

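View pics/top0.png

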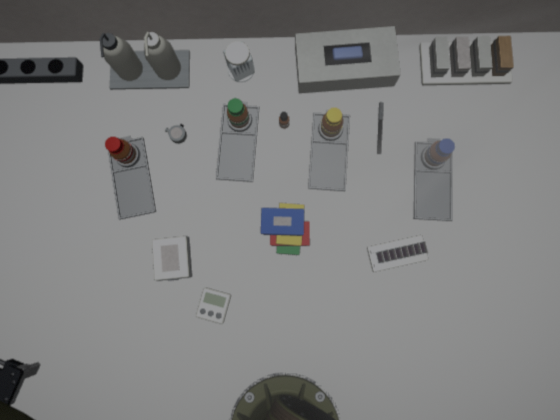

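```bash
cat > h.py <<'E'
import numpy as np, cv2
from cell import monitor, viewer
def K(c):
    f=210/np.tan(np.radians(c["vertical_fov"])/2); return f
def cam(n):
    c=viewer.camera(n); c["img"]=c["color"][:,:,::-1].copy(); return c
def ray(c,uv,fish=False):
    f=K(c); x,y=(uv[0]-c["cx"])/f,(uv[1]-c["cy"])/f
    if fish:
        r=np.hypot(x,y); s=np.sin(r)/r if r>0 else 1; d=np.array([x*s,y*s,np.cos(r)])
    else: d=np.array([x,y,1.])
    R=cv2.Rodrigues(c["rvec"])[0]; return -R.T@c["tvec"], R.T@d
def px(c,uv,z,fish=False):
    o,d=ray(c,uv,fish); return o+d*(z-o[2])/d[2]
def proj(c,P,fish=False):
    R=cv2.Rodrigues(c["rvec"])[0]; q=R@np.asarray(P,float)+c["tvec"]; f=K(c)
    if fish:
        h=np.hypot(q[0],q[1]); t=np.arctan2(h,q[2]); return np.array([c["cx"]+f*t*q[0]/h,c["cy"]+f*t*q[1]/h])
    return np.array([c["cx"]+f*q[0]/q[2],c["cy"]+f*q[1]/q[2]])
E
python3 - <<'E'
from h import *
c=cam("top"); np.save("top.npy",c,allow_pickle=True)
i=c["img"]
cv2.imwrite("pics/c1.png",cv2.resize(i[90:265,100:360],None,fx=3,fy=3,interpolation=cv2.INTER_CUBIC))
cv2.imwrite("pics/c2.png",cv2.resize(i[100:280,255:465],None,fx=3,fy=3,interpolation=cv2.INTER_CUBIC))
E
```

```text
(no output)
```

View pics/c1.png

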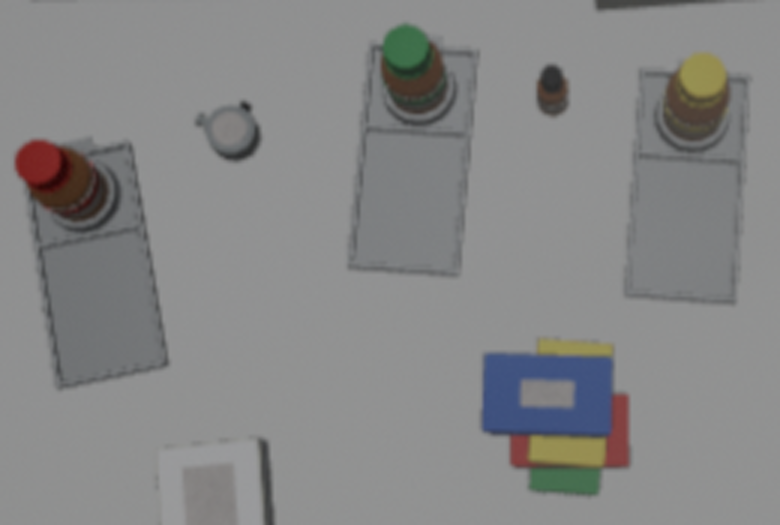

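View pics/c2.png

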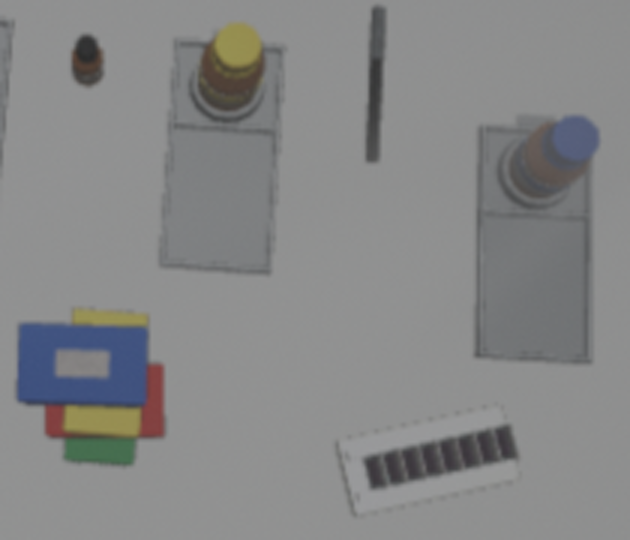

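```bash
python3 - <<'E'
from h import *
from scipy.optimize import least_squares
c=np.load("top.npy",allow_pickle=True).item()
a=lambda u:np.array(u)/3+[100,90]-1/3
b=lambda u:np.array(u)/3+[255,100]-1/3
NL,NR,FR,FL=(-60,45),(-60,-45),(130,-45),(130,45)
T={"red":([NL,NR,FR],[a((60,388)),a((167,366)),a((131,143))]),
"green":([NL,NR,FR,FL],[a((349,269)),a((458,275)),a((477,51)),a((371,45))]),
"yellow":([NL,NR,FR,FL],[a((626,296)),a((735,302)),a((748,78)),a((641,71))]),
"blue":([NL,NR,FR,FL],[b((476,357)),b((591,362)),b((591,137)),b((480,126))])}
for n,(m,p) in T.items():
    w=np.array([px(c,q,9)[:2] for q in p]); m=np.array(m,float)
    def f(v):
        C,S=np.cos(v[2]),np.sin(v[2]); return ((m@np.array([[C,S],[-S,C]])+v[:2])-w).ravel()
    r=least_squares(f,[*w.mean(0),0]); print(n,r.x.round(3),"res",r.fun.round(1),"R",np.hypot(*r.x[:2]).round(0))
for n,z,P in(("blue",176,[(484,354),(612,354),(611,434),(483,432)]),("yellow",132,[(538,341),(613,342),(605,466),(529,464)]),
 ("red",88,[(511,466),(629,467),(628,394)]),("green",44,[(529,492),(600,494)])):
    w=np.array([px(c,a(q),z)[:2] for q in P]); print(n,w.round(0).tolist(),w.mean(0).round(1),np.linalg.norm(np.diff(w,axis=0),axis=1).round(0))
w=np.array([px(c,b(q),14)[:2] for q in [(338,440),(501,406),(520,480),(357,515)]]);print("rack",w.round(0).tolist())
E
```

```text
red [5.50808e+02 3.56716e+02 1.93000e-01] res [-1.1  1.6 -0.4 -1.5  1.5 -0.1] R 656.0
green [ 6.33452e+02  1.08698e+02 -8.50000e-02] res [-0.   0.8 -1.3 -1.1  0.3 -1.   1.1  1.3] R 643.0
yellow [ 6.07288e+02 -1.12951e+02 -8.60000e-02] res [-0.6  1.4 -2.1 -1.5  1.3 -1.2  1.4  1.2] R 618.0
blue [ 5.30222e+02 -3.59721e+02 -7.30000e-02] res [-1.5  0.5 -2.8  0.5  4.2 -1.1  0.1  0.1] R 641.0
blue [[482.0, 40.0], [481.0, -47.0], [427.0, -45.0], [429.0, 41.0]] [454.9  -2.9] [87. 54. 86.]
yellow [[498.0, 4.0], [496.0, -49.0], [408.0, -42.0], [410.0, 11.0]] [453.1 -19. ] [53. 88. 53.]
red [[412.0, 26.0], [410.0, -61.0], [464.0, -61.0]] [428.8 -31.9] [86. 54.]
green [[395.0, 14.0], [393.0, -40.0]] [394.2 -13. ] [54.]
rack [[411.0, -199.0], [436.0, -327.0], [378.0, -338.0], [353.0, -211.0]]
```

```bash
cat >> h.py <<'E'
from scipy.spatial.transform import Rotation as Ro
def go(x,y,z,yaw):
    s=monitor.read_state(); R=Ro.from_euler("xyz",s["eef_rot"]).as_matrix(); d=R.T@(np.array([x,y,z])-s["eef_pos"])/10
    sp=-(np.degrees(yaw-s["eef_rot"][2])+180)%360-180 if 0 else -((np.degrees(yaw-s["eef_rot"][2])+180)%360-180)
    print("dx %.2f dy %.2f dz %.2f spin %.1f"%(*d,sp), "clock",round(s["clock"],1))
E
python3 -c "
from h import *
go(455,-3,225,0.02)"
```

```text
dx -38.77 dy -1.17 dz -42.52 spin 67.6 clock 0.1
```

```bash
python3 -m jog '[{"grip":9.4,"dx":-7,"dy":-0.5,"dz":-7.6,"spin":10},{"grip":9.4,"dx":-15,"dy":-1.2,"dz":-16,"spin":25},{"grip":9.4,"dx":-24,"dy":-1.2,"dz":-26,"spin":40},{"grip":9.4,"dx":-38.8,"dy":-1.2,"dz":-42.5,"spin":67.6},{"grip":9.4,"dx":-38.8,"dy":-1.2,"dz":-42.5,"spin":67.6},{"grip":9.4,"dx":-38.8,"dy":-1.2,"dz":-42.5,"spin":67.6},{"grip":9.4,"dx":-38.8,"dy":-1.2,"dz":-42.5,"spin":67.6},{"grip":9.4,"dx":-38.8,"dy":-1.2,"dz":-42.5,"spin":67.6},{"grip":9.4,"dx":-38.8,"dy":-1.2,"dz":-42.5,"spin":67.6},{"grip":9.4,"dx":-38.8,"dy":-1.2,"dz":-42.5,"spin":67.6},{"grip":9.4,"dx":-38.8,"dy":-1.2,"dz":-42.5,"spin":67.6},{"grip":9.4,"dx":-38.8,"dy":-1.2,"dz":-42.5,"spin":67.6},{"grip":9.4,"dx":-38.8,"dy":-1.2,"dz":-42.5,"spin":67.6},{"grip":9.4,"dx":-38.8,"dy":-1.2,"dz":-42.5,"spin":67.6}]' 25
python3 - <<'E'
from h import *
c=cam("wrist"); np.save("w1.npy",c,allow_pickle=True)
print({k:v for k,v in c.items() if k not in("color","img")})
for P in [(455,-3,176),(482,41,176),(428,-47,176)]: print(proj(c,P,True))
cv2.imwrite("pics/w1.png",cv2.resize(c["img"],(784,588)))
E
```

```text
clock: 1.9
eef_pos: [454.7, -2.3, 225.6]
eef_rot: [-1.571, -0.0, 0.021]
wrist_force: [-0.3, 0.2, -0.6]
finger_gap: 94.0
{'vertical_fov': 65.70646984690485, 'cx': 279.51689313680794, 'cy': 203.0739055960097, 'rvec': array([-2.89774851, -0.03052687, -0.00392343]), 'tvec': array([-454.62154384,  -39.50106484,  398.66543195])}
[279.84905767 224.4055969 ]
[320.62171917 163.7078027 ]
[243.05633439 278.55018557]
```

View pics/w1.png

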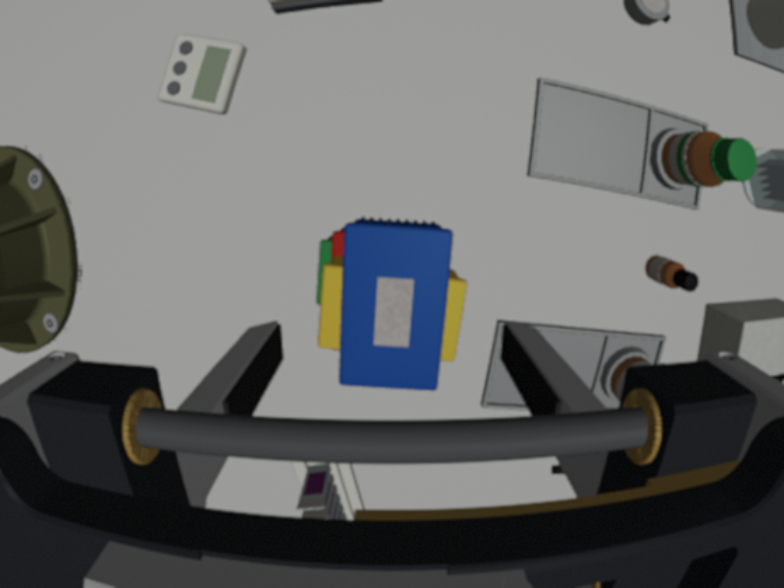

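```bash
python3 - <<'E'
from h import *
c=np.load("w1.npy",allow_pickle=True).item()
s=lambda q:np.array(q)/1.4
for n,z,P in(("blue",176,[(345,223),(452,233),(437,389),(340,384),(394,312)]),("green",9,[(540,78),(528,176),(697,209),(708,124)]),("yellow",9,[(499,320),(484,405),(664,335)])):
    print(n,[px(c,s(q),z,True)[:2].round(0).tolist() for q in P])
for yaw,T in((-.085,(633,109)),(-.086,(607,-113))):
    C,S=np.cos(yaw),np.sin(yaw); print([(T[0]+C*x-S*y,T[1]+S*x+C*y) for x,y in((-60,45),(-60,-45),(130,-45),(130,45))])
go(456,-3,164,0.05)
E
```

```text
blue [[431.0, 43.0], [484.0, 39.0], [480.0, -45.0], [428.0, -43.0], [456.0, -2.0]]
green [[581.0, 159.0], [572.0, 71.0], [760.0, 55.0], [769.0, 143.0]]
yellow [[554.0, -60.0], [549.0, -149.0], [739.0, -77.0]]
[(np.float64(577.0370152559713), np.float64(158.93139632074804)), (np.float64(569.3962238037539), np.float64(69.2563256155419)), (np.float64(758.7102619591891), np.float64(53.12576588308285)), (np.float64(766.3510534114065), np.float64(142.80083658828897))]
[(np.float64(551.0869746254601), np.float64(-63.01266566953118)), (np.float64(543.3565119378787), np.float64(-152.68005074702697)), (np.float64(732.6543248792588), np.float64(-168.9999164208099)), (np.float64(740.3847875668401), np.float64(-79.33253134331412))]
dx 0.13 dy 6.16 dz -0.05 spin -1.7 clock 1.9
```

```bash
python3 -m jog '[{"grip":9.4,"dx":0.13,"dy":2,"dz":0,"spin":2.5},{"grip":9.4,"dx":0.13,"dy":4,"dz":0,"spin":2.5},{"grip":9.4,"dx":0.13,"dy":5.5,"dz":0,"spin":2.5},{"grip":9.4,"dx":0.13,"dy":6.1,"dz":0,"spin":2.5},{"grip":9.4,"dx":0.13,"dy":6.1,"dz":0,"spin":2.5},{"grip":5,"dx":0.13,"dy":6.1,"dz":0,"spin":2.5},{"grip":5,"dx":0.13,"dy":6.1,"dz":0,"spin":2.5},{"grip":5,"dx":0.13,"dy":6.1,"dz":0,"spin":2.5},{"grip":5,"dx":0.13,"dy":6.1,"dz":0,"spin":2.5},{"grip":5,"dx":0.13,"dy":6.1,"dz":0,"spin":2.5},{"grip":5,"dx":0.13,"dy":6.1,"dz":0,"spin":2.5},{"grip":5,"dx":0.13,"dy":6.1,"dz":0,"spin":2.5}]' 25; python3 -c "
from h import *
print(monitor.read_state()['finger_gap']);go(456,-3,260,-0.02)
go(530,-360,180,1.5)"
```

```text
clock: 3.45
eef_pos: [456.1, -3.0, 164.5]
eef_rot: [-1.571, -0.0, -0.023]
wrist_force: [-0.7, -0.0, 1.2]
finger_gap: 53.9
53.88519216444295
dx -0.01 dy -9.55 dz -0.00 spin -0.2 clock 3.5
dx 8.22 dy -1.55 dz -35.52 spin -87.3 clock 3.5
```

```bash
python3 -m jog '[{"grip":5,"dx":0,"dy":-0.5,"dz":0,"spin":0},{"grip":5,"dx":0,"dy":-1.5,"dz":0,"spin":0},{"grip":5,"dx":0,"dy":-2.5,"dz":0,"spin":0},{"grip":5,"dx":0.5,"dy":-3,"dz":-2,"spin":6},{"grip":5,"dx":1.5,"dy":-3,"dz":-6,"spin":15},{"grip":5,"dx":2.4,"dy":-3,"dz":-10,"spin":24},{"grip":5,"dx":3.3,"dy":-3,"dz":-14,"spin":33},{"grip":5,"dx":4.2,"dy":-3,"dz":-18,"spin":42},{"grip":5,"dx":5.1,"dy":-3,"dz":-22,"spin":52},{"grip":5,"dx":6,"dy":-3,"dz":-26,"spin":62},{"grip":5,"dx":7,"dy":-3,"dz":-30,"spin":72},{"grip":5,"dx":7.8,"dy":-3,"dz":-33,"spin":82},{"grip":5,"dx":8.2,"dy":-3,"dz":-35,"spin":91},{"grip":5,"dx":8.2,"dy":-3,"dz":-35.5,"spin":91.5},{"grip":5,"dx":8.2,"dy":-3,"dz":-35.5,"spin":91.5},{"grip":5,"dx":8.2,"dy":-3,"dz":-35.5,"spin":91.5}]' 25
python3 - <<'E'
from h import *
c=cam("wrist"); np.save("w2.npy",c,allow_pickle=True)
t=cam("top"); np.save("t2.npy",t,allow_pickle=True)
cv2.imwrite("pics/w2.png",np.hstack([cv2.resize(c["img"],(784,588))]))
cv2.imwrite("pics/t2.png",cv2.resize(t["img"][100:300,200:466],None,fx=3,fy=3,interpolation=cv2.INTER_CUBIC))
E
```

```text
clock: 5.45
eef_pos: [529.8, -359.1, 194.8]
eef_rot: [-1.571, -0.0, -1.618]
wrist_force: [-0.4, 0.1, -2.3]
finger_gap: 53.9
```

View pics/w2.png

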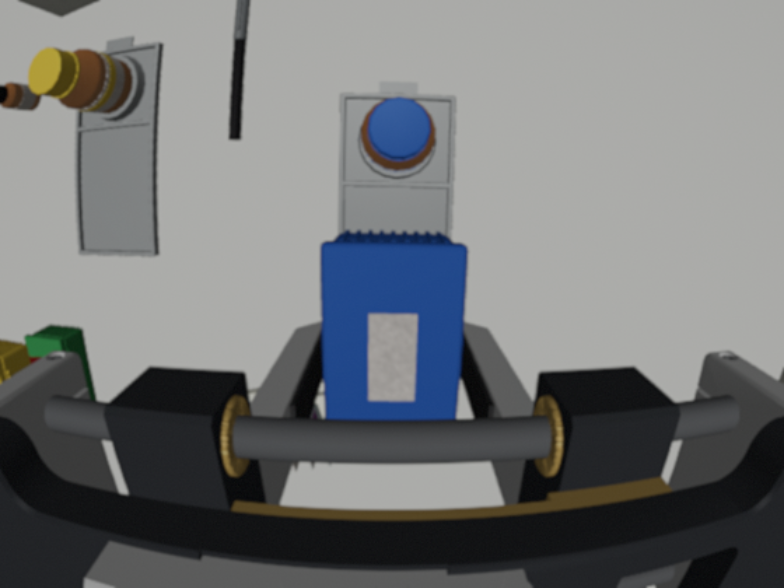

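View pics/t2.png

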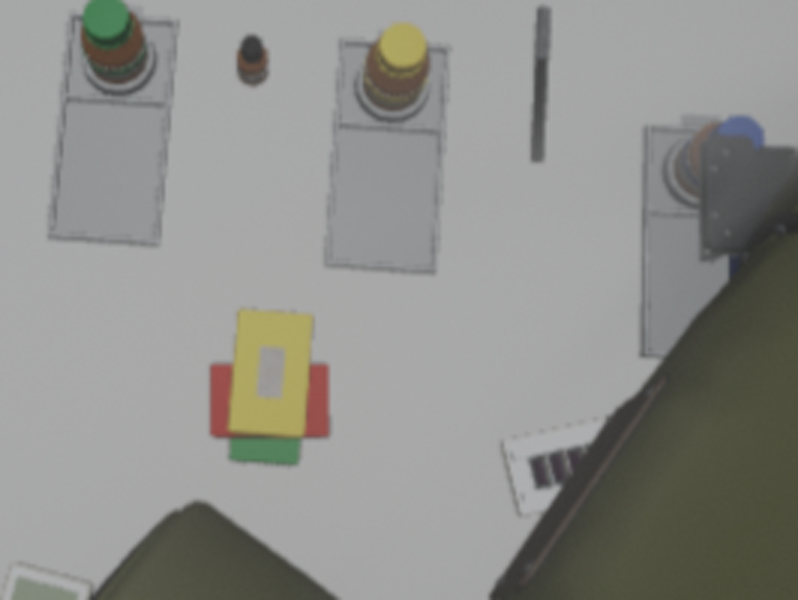

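```bash
python3 - <<'E'
from h import *
c=np.load("w2.npy",allow_pickle=True).item();t=np.load("t2.npy",allow_pickle=True).item()
s=lambda q:np.array(q)/1.4
b=lambda u:np.array(u)/3+[200,100]-1/3
W=lambda P,z:[px(c,s(q),z,True)[:2].round(0).tolist() for q in P]
T=lambda P,z:np.array([px(t,b(q),z)[:2] for q in P]).round(0).tolist()
print("bt FL FR ribL ribR",W([(341,95),(455,97),(342,184),(451,186)],9),"cap",W([(399,128)],107),"NL,FL top",T([(641,356),(644,127)],9))
print("blue lid",W([(322,243),(466,245)],194.8+12),"patch",W([(393,357)],206.8))
print("yt FR NR NL",W([(161,44),(158,254),(80,252)],9))
print("Y",T([(238,310),(313,315),(305,437),(229,430),(271,372)],132))
print("R",T([(211,364),(329,365),(328,437),(211,436)],88))
print("G",T([(229,459),(299,464)],44))
E
```

```text
bt FL FR ribL ribR [[664.0, -326.0], [659.0, -415.0], [593.0, -323.0], [588.0, -408.0]] cap [[625.0, -368.0]] NL,FL top [[476.0, -311.0], [662.0, -324.0]]
blue lid [[576.0, -336.0], [573.0, -388.0]] patch [[532.0, -360.0]]
yt FR NR NL [[731.0, -172.0], [548.0, -156.0], [556.0, -66.0]]
Y [[498.0, 4.0], [494.0, -49.0], [408.0, -42.0], [413.0, 11.0], [454.0, -19.0]]
R [[465.0, 25.0], [463.0, -62.0], [410.0, -60.0], [412.0, 26.0]]
G [[398.0, 14.0], [393.0, -39.0]]
```

```bash
python3 -m jog '[{"grip":5,"dx":0.2,"dy":2,"dz":0.1,"spin":0.7},{"grip":5,"dx":0.2,"dy":5,"dz":0.1,"spin":0.7},{"grip":5,"dx":0.2,"dy":8.5,"dz":0.1,"spin":0.7},{"grip":5,"dx":0.2,"dy":11.5,"dz":0.1,"spin":0.7},{"grip":5,"dx":0.2,"dy":13.5,"dz":0.1,"spin":0.7},{"grip":5,"dx":0.2,"dy":14.8,"dz":0.1,"spin":0.7},{"grip":5,"dx":0.2,"dy":15.4,"dz":0.1,"spin":0.7},{"grip":5,"dx":0.2,"dy":15.7,"dz":0.1,"spin":0.7},{"grip":5,"dx":0.2,"dy":15.85,"dz":0.1,"spin":0.7},{"grip":5,"dx":0.2,"dy":15.85,"dz":0.1,"spin":0.7},{"grip":5,"dx":0.2,"dy":15.85,"dz":0.1,"spin":0.7}]' 25; python3 -c "
from h import *
print(monitor.read_state()['wrist_force'])"
```

```text
clock: 6.92
eef_pos: [530.8, -362.0, 36.3]
eef_rot: [-1.57, -0.0, -1.633]
wrist_force: [0.1, -0.2, -1.9]
finger_gap: 53.8
[ 0.14463885 -0.20104917 -1.85830692]
```

```bash
python3 -m jog '[{"grip":6,"dx":0,"dy":0,"dz":0,"spin":0},{"grip":8,"dx":0,"dy":0,"dz":0,"spin":0},{"grip":9,"dx":0,"dy":0,"dz":0,"spin":0},{"grip":9.4,"dx":0,"dy":0,"dz":0,"spin":0},{"grip":9.4,"dx":0,"dy":0,"dz":0,"spin":0},{"grip":9.4,"dx":0,"dy":-3,"dz":0,"spin":0},{"grip":9.4,"dx":0,"dy":-8,"dz":0,"spin":0},{"grip":9.4,"dx":0,"dy":-14.5,"dz":0,"spin":0},{"grip":9.4,"dx":-5,"dy":-14.5,"dz":-1.5,"spin":0},{"grip":9.4,"dx":-11,"dy":-14.5,"dz":-3.2,"spin":1},{"grip":9.4,"dx":-17,"dy":-14.5,"dz":-5,"spin":1},{"grip":9.4,"dx":-23,"dy":-14.5,"dz":-6.8,"spin":1},{"grip":9.4,"dx":-29,"dy":-14.5,"dz":-8.5,"spin":1},{"grip":9.4,"dx":-33.7,"dy":-14.5,"dz":-9.8,"spin":1},{"grip":9.4,"dx":-33.7,"dy":-14.5,"dz":-9.8,"spin":1},{"grip":9.4,"dx":-33.7,"dy":-14.5,"dz":-9.8,"spin":1},{"grip":9.4,"dx":-33.7,"dy":-14.5,"dz":-9.8,"spin":1}]' 25
python3 - <<'E'
from h import *
c=cam("wrist"); np.save("w3.npy",c,allow_pickle=True)
cv2.imwrite("pics/w3.png",cv2.resize(c["img"],(784,588)))
go(453.5,-19,120.5,-1.65)
E
```

```text
clock: 9.05
eef_pos: [453.9, -20.4, 180.9]
eef_rot: [-1.571, -0.0, -1.651]
wrist_force: [0.0, -0.2, 0.2]
finger_gap: 93.9
dx -0.14 dy 6.03 dz -0.05 spin -0.1 clock 9.1
```

View pics/w3.png

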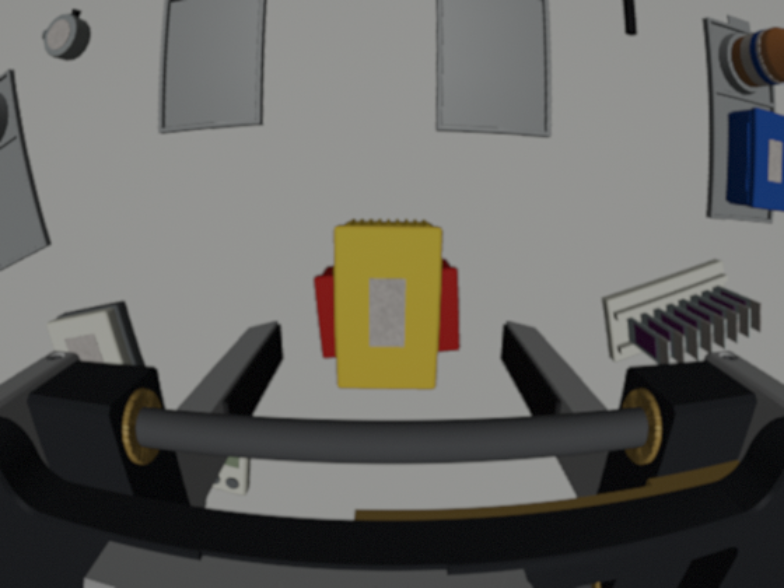

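```bash
python3 -m jog '[{"grip":9.4,"dx":-0.2,"dy":2,"dz":0,"spin":0},{"grip":9.4,"dx":-0.2,"dy":4,"dz":0,"spin":0},{"grip":9.4,"dx":-0.2,"dy":5.5,"dz":0,"spin":0},{"grip":9.4,"dx":-0.2,"dy":6,"dz":0,"spin":0},{"grip":9.4,"dx":-0.2,"dy":6,"dz":0,"spin":0},{"grip":5,"dx":-0.2,"dy":6,"dz":0,"spin":0},{"grip":5,"dx":-0.2,"dy":6,"dz":0,"spin":0},{"grip":5,"dx":-0.2,"dy":6,"dz":0,"spin":0},{"grip":5,"dx":-0.2,"dy":6,"dz":0,"spin":0},{"grip":5,"dx":-0.2,"dy":6,"dz":0,"spin":0},{"grip":5,"dx":-0.2,"dy":6,"dz":0,"spin":0},{"grip":5,"dx":-0.2,"dy":6,"dz":0,"spin":0}]' 25; python3 - <<'E'
from h import *
c=np.load("w3.npy",allow_pickle=True).item()
s=lambda q:np.array(q)/1.4
W=lambda P,z:[px(c,s(q),z,True)[:2].round(0).tolist() for q in P]
print("g NL NR",W([(160,132),(263,124)],9),"y NL NR",W([(436,129),(549,136)],9),"r NR", W([(49,243)],9))
print("red",W([(316,276),(460,268),(460,350),(323,357)],88))
go(609,-112.5,190,-1.657)
E
```

```text
clock: 10.6
eef_pos: [453.9, -17.5, 121.0]
eef_rot: [-1.571, 0.0, -1.65]
wrist_force: [0.1, 0.1, 0.9]
finger_gap: 53.8
g NL NR [[581.0, 158.0], [572.0, 68.0]] y NL NR [[555.0, -62.0], [546.0, -150.0]] r NR [[505.0, 299.0]]
red [[467.0, 24.0], [465.0, -62.0], [412.0, -60.0], [414.0, 26.0]]
dx 8.25 dy -6.90 dz 16.22 spin 0.4 clock 10.6
```

```bash
python3 -m jog '[{"grip":5,"dx":0,"dy":-0.5,"dz":0,"spin":0},{"grip":5,"dx":0,"dy":-2,"dz":0,"spin":0},{"grip":5,"dx":0,"dy":-4,"dz":0,"spin":0},{"grip":5,"dx":1,"dy":-5,"dz":2,"spin":0},{"grip":5,"dx":3,"dy":-5,"dz":6,"spin":0.4},{"grip":5,"dx":5,"dy":-5,"dz":10,"spin":0.4},{"grip":5,"dx":7,"dy":-5,"dz":14,"spin":0.4},{"grip":5,"dx":8.25,"dy":-4.5,"dz":16.2,"spin":0.4},{"grip":5,"dx":8.25,"dy":-3,"dz":16.2,"spin":0.4},{"grip":5,"dx":8.25,"dy":0,"dz":16.2,"spin":0.4},{"grip":5,"dx":8.25,"dy":3,"dz":16.2,"spin":0.4},{"grip":5,"dx":8.25,"dy":5.5,"dz":16.2,"spin":0.4},{"grip":5,"dx":8.25,"dy":7.2,"dz":16.2,"spin":0.4},{"grip":5,"dx":8.25,"dy":8,"dz":16.2,"spin":0.4},{"grip":5,"dx":8.25,"dy":8.3,"dz":16.2,"spin":0.4},{"grip":5,"dx":8.25,"dy":8.45,"dz":16.2,"spin":0.4},{"grip":5,"dx":8.25,"dy":8.45,"dz":16.2,"spin":0.4},{"grip":5,"dx":8.25,"dy":8.45,"dz":16.2,"spin":0.4}]' 25; python3 -c "
from h import *
go(439,-18,110,-0.02)"
```

```text
clock: 12.85
eef_pos: [609.0, -112.6, 36.8]
eef_rot: [-1.57, -0.0, -1.657]
wrist_force: [-0.8, 0.4, -0.9]
finger_gap: 53.7
dx -7.96 dy -7.33 dz -17.74 spin -93.8 clock 12.8
```

```bash
python3 -m jog '[{"grip":6,"dx":0,"dy":0,"dz":0,"spin":0},{"grip":8,"dx":0,"dy":0,"dz":0,"spin":0},{"grip":9,"dx":0,"dy":0,"dz":0,"spin":0},{"grip":9.4,"dx":0,"dy":0,"dz":0,"spin":0},{"grip":9.4,"dx":0,"dy":0,"dz":0,"spin":0},{"grip":9.4,"dx":0,"dy":-3,"dz":0,"spin":0},{"grip":9.4,"dx":0,"dy":-8,"dz":0,"spin":0},{"grip":9.4,"dx":-1,"dy":-10.5,"dz":-2,"spin":-10},{"grip":9.4,"dx":-2,"dy":-10.5,"dz":-4,"spin":-20},{"grip":9.4,"dx":-3,"dy":-10.5,"dz":-7,"spin":-30},{"grip":9.4,"dx":-4,"dy":-10.5,"dz":-10,"spin":-40},{"grip":9.4,"dx":-5.5,"dy":-10.5,"dz":-13,"spin":-50},{"grip":9.4,"dx":-7,"dy":-10.5,"dz":-16,"spin":-60},{"grip":9.4,"dx":-8,"dy":-10.5,"dz":-17.7,"spin":-70},{"grip":9.4,"dx":-8,"dy":-10.5,"dz":-17.7,"spin":-80},{"grip":9.4,"dx":-8,"dy":-10.5,"dz":-17.7,"spin":-90},{"grip":9.4,"dx":-8,"dy":-10.5,"dz":-17.7,"spin":-93.6},{"grip":9.4,"dx":-8,"dy":-10.5,"dz":-17.7,"spin":-93.6},{"grip":9.4,"dx":-8,"dy":-10.5,"dz":-17.7,"spin":-93.6}]' 25
python3 - <<'E'
from h import *
c=cam("wrist"); np.save("w4.npy",c,allow_pickle=True)
cv2.imwrite("pics/w4.png",cv2.resize(c["img"],(784,588)))
go(439,-18,76.5,-.025)
E
```

```text
clock: 15.22
eef_pos: [439.4, -17.6, 141.5]
eef_rot: [-1.571, -0.0, -0.025]
wrist_force: [0.9, 1.1, 0.3]
finger_gap: 94.3
dx -0.04 dy 6.50 dz -0.04 spin 0.0 clock 15.3
```

View pics/w4.png

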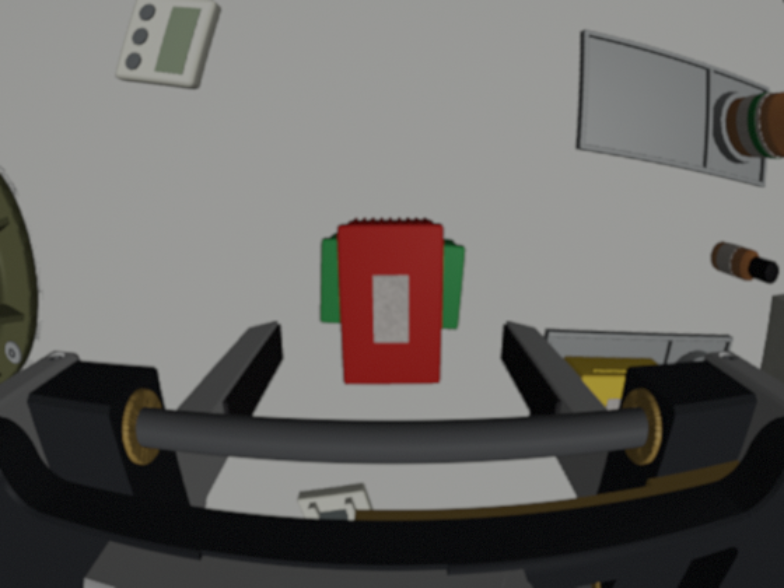

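```bash
python3 -m jog '[{"grip":9.4,"dx":0,"dy":2,"dz":0.1,"spin":0},{"grip":9.4,"dx":0,"dy":4,"dz":0.1,"spin":0},{"grip":9.4,"dx":0,"dy":6,"dz":0.1,"spin":0},{"grip":9.4,"dx":0,"dy":6.45,"dz":0.1,"spin":0},{"grip":9.4,"dx":0,"dy":6.45,"dz":0.1,"spin":0},{"grip":5,"dx":0,"dy":6.45,"dz":0.1,"spin":0},{"grip":5,"dx":0,"dy":6.45,"dz":0.1,"spin":0},{"grip":5,"dx":0,"dy":6.45,"dz":0.1,"spin":0},{"grip":5,"dx":0,"dy":6.45,"dz":0.1,"spin":0},{"grip":5,"dx":0,"dy":6.45,"dz":0.1,"spin":0},{"grip":5,"dx":0,"dy":6.45,"dz":0.1,"spin":0},{"grip":5,"dx":0,"dy":6.45,"dz":0.1,"spin":0}]' 25; python3 - <<'E'
from h import *
c=np.load("w4.npy",allow_pickle=True).item()
s=lambda q:np.array(q)/1.4
W=lambda P,z:[px(c,s(q),z,True)[:2].round(0).tolist() for q in P]
print("green",W([(321,238),(464,245),(459,328),(320,322)],44),"red patch",W([(391,309)],88))
print("gt NL NR",W([(583,31),(577,149),(764,185)],9))
go(550.8,356.7,170,1.764)
E
```

```text
clock: 16.77
eef_pos: [439.4, -16.6, 77.0]
eef_rot: [-1.571, -0.0, -0.024]
wrist_force: [-1.3, 0.2, 1.5]
finger_gap: 54.1
green [[398.0, 15.0], [484.0, 9.0], [481.0, -44.0], [394.0, -38.0]] red patch [[439.0, -17.0]]
gt NL NR [[580.0, 158.0], [571.0, 70.0], [760.0, 56.0]]
dx 10.26 dy -9.30 dz 37.58 spin -102.4 clock 16.8
```

```bash
python3 -m jog '[{"grip":5,"dx":0,"dy":-0.5,"dz":0,"spin":0},{"grip":5,"dx":0,"dy":-2,"dz":0,"spin":0},{"grip":5,"dx":0,"dy":-5,"dz":0,"spin":0},{"grip":5,"dx":0.5,"dy":-8,"dz":2,"spin":-8},{"grip":5,"dx":1.5,"dy":-8.5,"dz":6,"spin":-18},{"grip":5,"dx":2.5,"dy":-8.5,"dz":10,"spin":-28},{"grip":5,"dx":3.7,"dy":-8.5,"dz":14,"spin":-38},{"grip":5,"dx":4.8,"dy":-8.5,"dz":18,"spin":-48},{"grip":5,"dx":5.9,"dy":-8.5,"dz":22,"spin":-58},{"grip":5,"dx":7,"dy":-8.5,"dz":26,"spin":-68},{"grip":5,"dx":8,"dy":-8.5,"dz":30,"spin":-78},{"grip":5,"dx":9.2,"dy":-8.5,"dz":34,"spin":-88},{"grip":5,"dx":10,"dy":-8.5,"dz":36.8,"spin":-98},{"grip":5,"dx":10.3,"dy":-8.5,"dz":37.6,"spin":-102.4},{"grip":5,"dx":10.3,"dy":-8.5,"dz":37.6,"spin":-102.4},{"grip":5,"dx":10.3,"dy":-8.5,"dz":37.6,"spin":-102.4},{"grip":5,"dx":10.3,"dy":-8.5,"dz":37.6,"spin":-102.4}]' 25
python3 - <<'E'
from h import *
c=cam("wrist"); np.save("w5.npy",c,allow_pickle=True)
cv2.imwrite("pics/w5.png",cv2.resize(c["img"],(784,588)))
E
```

```text
clock: 18.9
eef_pos: [551.2, 356.4, 162.4]
eef_rot: [-1.571, -0.0, 1.762]
wrist_force: [-0.9, 0.6, -1.8]
finger_gap: 53.4
```

View pics/w5.png

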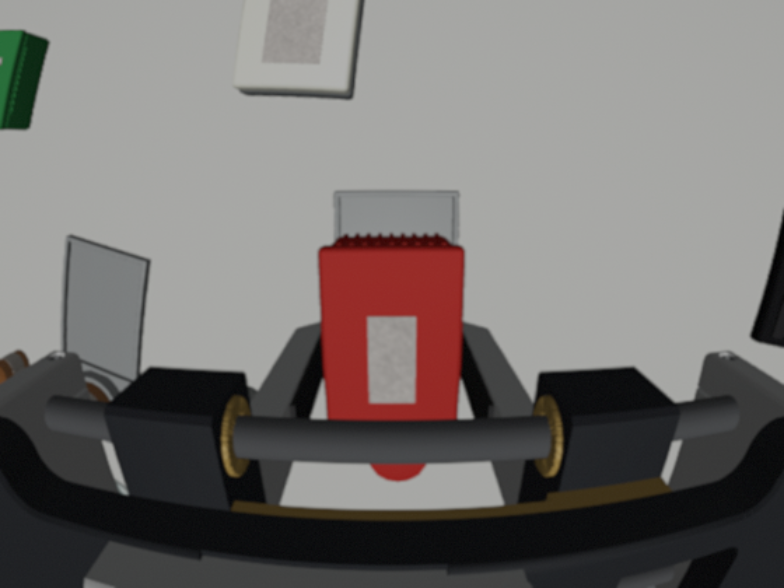

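```bash
python3 - <<'E'
from h import *
c=np.load("w5.npy",allow_pickle=True).item()
s=lambda q:np.array(q)/1.4
W=lambda P,z:np.array([px(c,s(q),z,True)[:2] for q in P])
w=W([(334,192),(459,192)],9); d=w[0]-w[1]; yaw=np.arctan2(d[1],d[0])-np.pi/2
if yaw<-2: yaw+=np.pi
print(w,np.linalg.norm(d),yaw, w.mean(0)+60*np.array([np.cos(.193),np.sin(.193)]),"patch",W([(391,360)],162.4+11.5))
go(551.5,357.5,36.5,1.764)
E
```

```text
[[503.28956475 305.60071917]
 [486.24218601 392.99839021]] 89.04474170987095 0.192636548887676 [553.6518698  360.80779789] patch [[550.88949416 356.27845172]]
dx 0.09 dy 12.58 dz -0.05 spin -0.1 clock 18.9
```

```bash
python3 -m jog '[{"grip":5,"dx":0.2,"dy":2,"dz":-0.15,"spin":0},{"grip":5,"dx":0.2,"dy":5,"dz":-0.15,"spin":0},{"grip":5,"dx":0.2,"dy":8.5,"dz":-0.15,"spin":0},{"grip":5,"dx":0.2,"dy":10.7,"dz":-0.15,"spin":0},{"grip":5,"dx":0.2,"dy":11.8,"dz":-0.15,"spin":0},{"grip":5,"dx":0.2,"dy":12.3,"dz":-0.15,"spin":0},{"grip":5,"dx":0.2,"dy":12.55,"dz":-0.15,"spin":0},{"grip":5,"dx":0.2,"dy":12.55,"dz":-0.15,"spin":0},{"grip":5,"dx":0.2,"dy":12.55,"dz":-0.15,"spin":0},{"grip":6,"dx":0.2,"dy":12.55,"dz":-0.15,"spin":0},{"grip":8,"dx":0.2,"dy":12.55,"dz":-0.15,"spin":0},{"grip":9,"dx":0.2,"dy":12.55,"dz":-0.15,"spin":0},{"grip":9.4,"dx":0.2,"dy":12.55,"dz":-0.15,"spin":0},{"grip":9.4,"dx":0.2,"dy":12.55,"dz":-0.15,"spin":0},{"grip":9.4,"dx":0.2,"dy":9,"dz":-0.15,"spin":0},{"grip":9.4,"dx":0.2,"dy":5,"dz":-0.15,"spin":0},{"grip":9.4,"dx":0.2,"dy":5,"dz":-0.15,"spin":0},{"grip":9.4,"dx":0.2,"dy":5,"dz":-0.15,"spin":0}]' 25; python3 -c "
from h import *
go(439,-14.5,100,1.50)"
```

```text
clock: 21.2
eef_pos: [552.0, 359.0, 111.2]
eef_rot: [-1.57, 0.0, 1.764]
wrist_force: [0.0, -0.1, -1.6]
finger_gap: 93.9
dx -34.49 dy 1.15 dz 18.25 spin 15.1 clock 21.2
```

```bash
python3 -m jog '[{"grip":9.4,"dx":-5,"dy":0,"dz":2.6,"spin":2},{"grip":9.4,"dx":-10,"dy":0,"dz":5.3,"spin":5},{"grip":9.4,"dx":-15,"dy":0,"dz":8,"spin":8},{"grip":9.4,"dx":-20,"dy":0,"dz":10.6,"spin":10},{"grip":9.4,"dx":-25,"dy":0,"dz":13.2,"spin":12},{"grip":9.4,"dx":-30,"dy":0.5,"dz":16,"spin":15},{"grip":9.4,"dx":-34.5,"dy":1,"dz":18.2,"spin":15.1},{"grip":9.4,"dx":-34.5,"dy":1,"dz":18.2,"spin":15.1},{"grip":9.4,"dx":-34.5,"dy":1,"dz":18.2,"spin":15.1},{"grip":9.4,"dx":-34.5,"dy":1,"dz":18.2,"spin":15.1}]' 25
python3 - <<'E'
from h import *
c=cam("wrist"); np.save("w6.npy",c,allow_pickle=True)
cv2.imwrite("pics/w6.png",cv2.resize(c["img"],(784,588)))
go(439,-14.5,32.8,1.50)
E
```

```text
clock: 22.45
eef_pos: [439.9, -13.4, 101.7]
eef_rot: [-1.57, -0.0, 1.502]
wrist_force: [0.3, 0.4, 0.4]
finger_gap: 93.8
dx -0.11 dy 6.89 dz 0.08 spin 0.1 clock 22.5
```

View pics/w6.png

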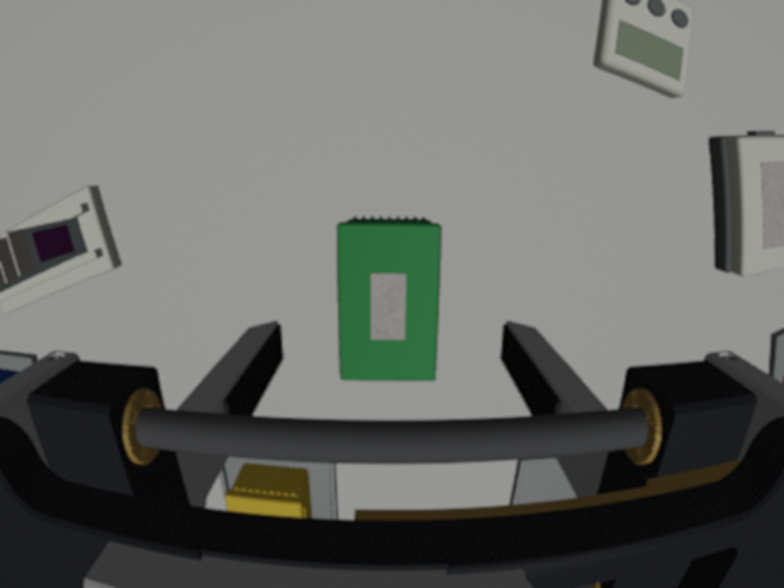

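```bash
python3 -m jog '[{"grip":9.4,"dx":-0.15,"dy":2.5,"dz":0.1,"spin":0},{"grip":9.4,"dx":-0.15,"dy":5,"dz":0.1,"spin":0},{"grip":9.4,"dx":-0.15,"dy":6.5,"dz":0.1,"spin":0},{"grip":9.4,"dx":-0.15,"dy":6.85,"dz":0.1,"spin":0},{"grip":9.4,"dx":-0.15,"dy":6.85,"dz":0.1,"spin":0},{"grip":5,"dx":-0.15,"dy":6.85,"dz":0.1,"spin":0},{"grip":5,"dx":-0.15,"dy":6.85,"dz":0.1,"spin":0},{"grip":5,"dx":-0.15,"dy":6.85,"dz":0.1,"spin":0},{"grip":5,"dx":-0.15,"dy":6.85,"dz":0.1,"spin":0},{"grip":5,"dx":-0.15,"dy":6.85,"dz":0.1,"spin":0},{"grip":5,"dx":-0.15,"dy":6.85,"dz":0.1,"spin":0},{"grip":5,"dx":-0.15,"dy":6.85,"dz":0.1,"spin":0}]' 25; python3 -c "
from h import *
go(635,109,36.5,1.486)"
```

```text
clock: 24.0
eef_pos: [438.7, -15.8, 33.5]
eef_rot: [-1.571, -0.0, 1.5]
wrist_force: [-0.9, 0.5, 3.2]
finger_gap: 54.0
dx 13.83 dy -0.30 dz -18.70 spin 0.8 clock 24.0
```

```bash
python3 -m jog '[{"grip":5,"dx":0,"dy":-0.5,"dz":0,"spin":0},{"grip":5,"dx":0,"dy":-2,"dz":0,"spin":0},{"grip":5,"dx":0,"dy":-5,"dz":0,"spin":0},{"grip":5,"dx":1.4,"dy":-7,"dz":-1.9,"spin":0},{"grip":5,"dx":4,"dy":-7,"dz":-5.5,"spin":0.8},{"grip":5,"dx":6.7,"dy":-7,"dz":-9,"spin":0.8},{"grip":5,"dx":9.4,"dy":-7,"dz":-12.7,"spin":0.8},{"grip":5,"dx":12,"dy":-7,"dz":-16.3,"spin":0.8},{"grip":5,"dx":13.8,"dy":-7,"dz":-18.7,"spin":0.8},{"grip":5,"dx":13.8,"dy":-6,"dz":-18.7,"spin":0.8},{"grip":5,"dx":13.8,"dy":-4,"dz":-18.7,"spin":0.8},{"grip":5,"dx":13.8,"dy":-2,"dz":-18.7,"spin":0.8},{"grip":5,"dx":13.8,"dy":-1,"dz":-18.7,"spin":0.8},{"grip":5,"dx":13.8,"dy":-0.5,"dz":-18.7,"spin":0.8},{"grip":5,"dx":13.8,"dy":-0.3,"dz":-18.7,"spin":0.8},{"grip":5,"dx":13.8,"dy":-0.3,"dz":-18.7,"spin":0.8},{"grip":5,"dx":13.8,"dy":-0.3,"dz":-18.7,"spin":0.8}]' 25
```

```text
clock: 26.12
eef_pos: [635.1, 108.7, 36.8]
eef_rot: [-1.571, -0.0, 1.486]
wrist_force: [-0.1, -0.9, -1.3]
finger_gap: 53.5
```

```bash
python3 -m jog '[{"grip":6,"dx":0,"dy":0,"dz":0,"spin":0},{"grip":8,"dx":0,"dy":0,"dz":0,"spin":0},{"grip":9,"dx":0,"dy":0,"dz":0,"spin":0},{"grip":9.4,"dx":0,"dy":0,"dz":0,"spin":0},{"grip":9.4,"dx":0,"dy":0,"dz":0,"spin":0},{"grip":9.4,"dx":0,"dy":-3,"dz":0,"spin":0},{"grip":9.4,"dx":0,"dy":-8,"dz":0,"spin":0},{"grip":9.4,"dx":0,"dy":-14,"dz":4,"spin":0},{"grip":9.4,"dx":0,"dy":-14,"dz":9,"spin":0},{"grip":9.4,"dx":0,"dy":-14,"dz":14,"spin":0},{"grip":9.4,"dx":0,"dy":-14,"dz":19,"spin":0},{"grip":9.4,"dx":-4,"dy":-14,"dz":24,"spin":0},{"grip":9.4,"dx":-9,"dy":-14,"dz":27,"spin":0},{"grip":9.4,"dx":-9,"dy":-14,"dz":27,"spin":0},{"grip":9.4,"dx":-9,"dy":-14,"dz":27,"spin":0}]' 25
python3 - <<'E'
from h import *
t=cam("top"); np.save("t7.npy",t,allow_pickle=True)
cv2.imwrite("pics/t7.png",cv2.resize(t["img"][90:280,100:466],(366*2,380),interpolation=cv2.INTER_CUBIC))
c=cam("scene");cv2.imwrite("pics/s7.png",cv2.resize(c["img"][130:400,90:480],None,fx=2,fy=2,interpolation=cv2.INTER_CUBIC))
E
```

```text
clock: 28.0
eef_pos: [358.8, 41.9, 176.9]
eef_rot: [-1.572, -0.0, 1.486]
wrist_force: [-0.5, 0.1, 0.4]
finger_gap: 93.9
```

View pics/t7.png

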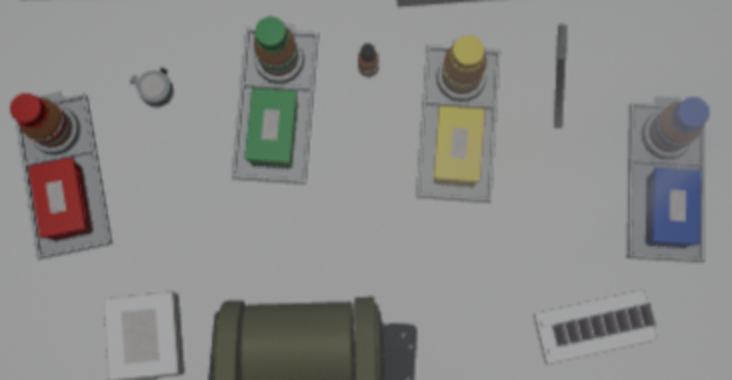

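View pics/s7.png

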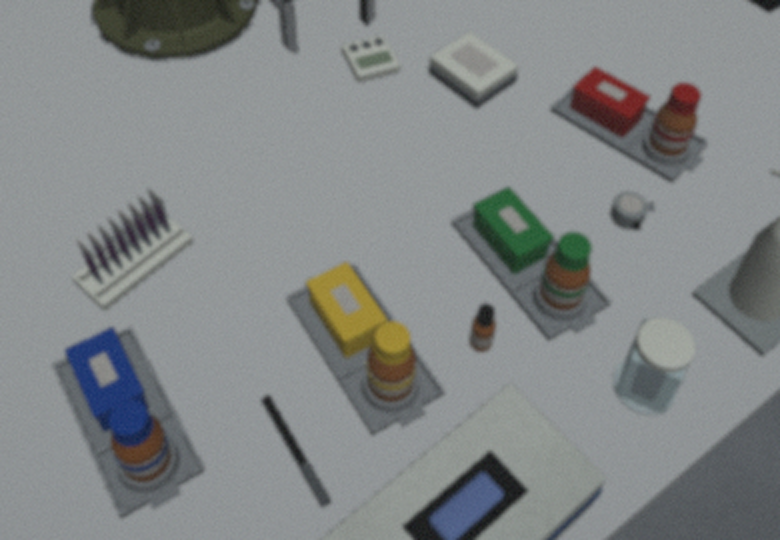

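```bash
python3 - <<'E'
from h import *
t=np.load("t7.npy",allow_pickle=True).item()
T=lambda q,z:px(t,np.array(q)/2+[100,90]-.25,z)[:2]
for n,p,a,b,y in(("red",(57,197),(40,257),(111,242),.193),("green",(271,125),(233,178),(305,182),-.085),("yellow",(460,143),(417,196),(491,202),-.086),("blue",(679,205),(628,257),(704,261),-.06)):
    m=(T(a,9)+T(b,9))/2; u=np.array([np.cos(y),np.sin(y)]); v=np.array([-u[1],u[0]]); d=T(p,47)-(m+60*u)
    print(n,T(p,47).round(0),"dx %.1f dy %.1f"%(d@u,d@v))
E
```

```text
red [552. 357.] dx -1.9 dy 0.6
green [634. 107.] dx -1.6 dy -1.6
yellow [ 608. -114.] dx -0.3 dy -0.6
blue [ 531. -364.] dx -1.8 dy -3.9
```

All four troughs are within 4 mm of their bay centres, flat and released.

```bash
python3 -c "
from cell import ticket; print(ticket.sign_off())"
```

```text
the job is handed in; nothing more can be done
None
```

All four troughs are in the bays that match their bottle caps, and the job was handed in at about 28 s of robot time. I took them from the top of the pile down: blue, yellow, red, green. Each was gripped across its width by the upper half at 25 N and lowered to about 1 mm above the bay floor before release.

**Position:** on the last top picture every trough measures within 2 mm of its bay centre along the tray. Across the tray they are within 2 mm, except blue at about 4 mm. The limits are 14 mm along and 16 mm across.

**Flatness and rest:** all four look flat with lids up in the top and scene pictures; I did not measure the tilt.

**Film rack and arm:** the rack looks unmoved in the pictures, though I did not measure it. The arm is clear of everything with the gripper open.

**Disagreements:** the top and wrist cameras differed by up to about 4 mm on tray positions, so I used values in between. None of the checks failed.

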